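Set a brass blank out over the end of the sawing ledge

ROBOT

A 6-joint arm with a two-finger parallel gripper is mounted at the origin on the work surface. World frame = base frame: x ahead of the robot, y to its left, z up, the work surface at z = 0. Lengths are in m, angles in rad, forces in N, time in s.
With the tool pointing down it reaches from about 0.25 to 0.725 m from the base axis. Payload 4 kg.
Tool frame: the origin (TCP) lies between the finger pads; the fingertips stand 8 mm ahead of it and the grasp point (between the pads) lies 11 mm behind it; z points along the fingers, y is the line along which they close (so a half turn about z gives the same grasp; the last joint's range is limited). The gripper opens to 85 mm and grips with 20 to 120 N. Pads are 22 mm wide; open, the fingers measure 114 mm over their backs; the gripper's body (76 mm by 85 mm) begins 54 mm behind the grasp point. The pads swing forward as they close: fully open they stand 13 mm farther back than shut.
Start: joints at [-1.257, 0.241, 0.005, 1.335, 0, 1.571], TCP at [0.154, -0.476, 0.239] pointing down, gripper open.
Joint ranges: [-2.72, 2.72], [-1.05, 1.87], [-1.09, 1.28], [-1.99, 2.15], [-1.42, 1.44], [-3.14, 3.14]. Speed limits (rad/s): [2.79, 2.79, 3.14, 3.14, 3.14, 3.14].

INTERFACE

Orientations are given as a unit quaternion [x, y, z, w].
In Python, from workcell import status, viewer, bot gives the robot as it stands.
- The arm moves only by the tool servo_tool, never from a script. Its argument "commands" is a list of rows, each a list of 5 numbers: the finger opening in mm, from 0 to 85.4, then the shift along the tool's x, y, z in mm, then the turn about the tool's z in rad. A call has 1 to 20 rows; each row shifts and turns the commanded pose from where the row before left it, along the tool's axes as they then stand; what a row does not reach is not made up. A row lasts 1/8 s, in which the tool goes at most 62.5 mm and 10.7 degrees, less where a joint would pass 70% of its speed; a pose out of reach is approached as far as the arm can. A call is refused whole if a number of a shift passes 62.5 or a number of a turn 0.188, either way. A call with a gripper value outside its range is refused whole. The fingers move at their own pace and stop on an object; the grip force is fixed at half the most. Time passes only in rows, so rows that do not move let the fingers close. It gives the time, the measured TCP pose, the force, the opening and the grip force at its end, in the units of the state.
- status.get_obs(): the state, without advancing time (a new reading comes with each control period).
- viewer.camera(name): name is "scene" or "top" or "wrist"; returns (picture, depth): 480x640x3 uint8, red, green, blue; 480x640 float32, m along the optical axis (not along the pixel's ray), 0 where there is no reading.
- viewer.get_calibration(name): a dict with "camera_matrix" (3x3 intrinsics, pixels), "R" (3x3) and "t" (3): a world point X has camera coordinates R X + t; the wrist camera has in their place "T_tool_cam" (4x4, takes a point from camera to tool coordinates, whose origin is the TCP and whose axes are the flange's). Camera axes: x right, y down, z forward; pixel columns grow to the right and rows downward; lengths in m; the calibration is good to about 2 mm. The wrist camera is an equidistant fisheye: a pixel r from the principal point sees the ray r / f radians off the axis. A picture is of the moment at which its call begins: read the wrist's pose just before it. get_calibration takes no time and is no camera call.
- bot.job_done(): hands the job in; it is judged then, once.
Trained networks look in the newest picture that a camera, given by its name, has taken for a name from the list of things; names that differ only in an ending like _2 or _b are one class to them, and where a whole thing is asked for, a point or a joint stands for the part that bears it (a point fixed in the world has none). Each returns a list of dicts, best first, with "p" (0 to 1); they miss things now and then, are a little off and sometimes report something else, mostly with a low value. They report only what shows in the picture. A call takes as long as a camera call. They do not tell look-alikes from the thing itself.
- viewer.masks_of(camera, label): "mask" (480x640 bool, what is visible of it) and "pixel" ([row, column] in pixels, amid what is visible of it).
- viewer.spot_point(camera, label): "pixel" ([row, column] in pixels: a listed point, or the origin of a listed thing).
The state is a dict: "clock": time; "joint_pos": joint angles; "joint_vel": joint speeds; "tau": joint torques, N m; "eef_pos": TCP position; "tool_rot": TCP orientation; "ft_force": force on the tool from outside, world axes, zero at the start; "ft_torque": the same for the moment, N m; "grip_width": finger opening in m; "grasp_force": force on a finger pad.
Only numpy, scipy, OpenCV 4.12 (cv2) and the standard library are available. Lean on these libraries where they do the work, as an engineer would, in place of code of your own. Each camera call takes 0.05 s, during which the arm holds its last target. There are 200 camera calls.

TASK

Get the brass blank ready for sawing: with the fingertips, push it back square against the steel fence and along the fence until the scribed line (where the blue dye begins) stands about 5 mm out past the open end of the ledge, the one over the filings tray. Only push it: it must stay flat on the ledge, never be lifted, tipped or let fall, and end lying against the fence. Leave the other things on the bench where they are.

Things in the scene. Friction and masses are not known exactly. Their poses are not given: they have to be found in the camera images.
- saw_stand: fixed sawing stand: dark wooden ledge, flat top 80 mm above the bench, on green feet; a steel fence 12 mm thick, 12 mm above the ledge top, runs all along its far (+x) side. Origin at bench height. In its axes the ledge spans x -75 to 67 and y -240 to 180 mm; the fence face toward the blank is at x +55 mm. The +y end is the open end, over a grey metal tray 28 mm tall that reaches 100 mm past it
- ledge_end (a point): point on the top edge of the ledge's open (+y) end, 48 mm in from the fence face; axes as the stand's: +y points outward off the end, +x to the fence
- fence_face (a point): point on the fence face at ledge-top height, 240 mm from the ledge's back end and 180 mm from its open end; axes as the stand's, +x into the fence
- blank: loose brass plate 96 (x) by 130 (y) by 6 mm thick, 0.4 to 0.8 kg, lying flat on the ledge 7 to 40 mm short of the fence, a little askew; origin at the centre of its underside. Its +y end leads, dyed blue on top for 35 mm; its +x long edge goes to the fence. Slides with dry friction, up to about 10 N, pushed on its 6 mm tall edges; tips off if over 60 mm hangs out
- scribed_line (a point): middle of the white scribed line across the blank's top, where the blue dye begins, 35 mm back from the leading end and 30 mm ahead of the blank's centre; axes as the blank's
- corner_lead (a point): the blank's lower corner at its leading (+y) end, fence (+x) side; axes as the blank's
- corner_trail (a point): the blank's lower corner at its trailing (-y) end, fence (+x) side; axes as the blank's
- dapping_block: steel cube, 40 mm, standing loose on the sawing ledge within 50 mm of its back (-y) end; origin at the centre of its underside. A bystander
- flux_jar: amber jar with black lid, 54 mm across, 70 mm tall; origin at the centre of its underside. A bystander
- hammer: hammer lying on the bench, 230 mm long. A bystander
- bench_brush: brush lying on the bench, 190 mm long. A bystander
- gas_torch: white hand torch with red knob and bent brass nozzle, lying on the bench, 200 mm long, 32 mm tall. A bystander
- loupe: black eye loupe, 38 mm across, 34 mm tall, standing on the bench. A bystander
- file_block: dark wooden block 70 x 110 mm, 45 mm tall, with six small files standing in it, 125 mm tall in all; origin at the centre of its underside. A bystander
There are look-alikes about, which are no part of the job. There is more than one size of the blank; the job needs the middle-sized.

How it is judged:
By the outcome, as a careful person would: the job done as asked, in the order asked, and still so for the second after the job is handed in, with the robot touching nothing.
It also fails if it takes over 51 s, if anything falls off the work surface, if the arm or the gripper's body presses on something with over 40 N, if the wrist force passes 120 N, or if a joint passes its speed limit or range.

## Working session

There is one attempt and no reset: what is moved stays moved. The work goes in short steps, Python scripts to look and compute and a tool call to move; the robot and the scene stay as the last step left them, time stands still between calls to the robot, and variables do not carry over. Pictures are saved under pics/ and viewed, at most 10 in all, crops included, and the job is handed in when it is done.

Besides the shell and the picture viewer there is one more tool, called after "Call:" by a JSON object that holds its "method" and its "body". servo_tool: Moves the arm, as the interface text tells. Its arguments: {"type":"object","properties":{"commands":{"type":"array"}},"required":["commands"]}

```bash
mkdir -p pics; cat > h.py <<'E'
import numpy as np, cv2
from workcell import status, viewer, bot
def world(cam,pix,d):
    c=viewer.get_calibration(cam);K=np.array(c["camera_matrix"]);R=np.array(c["R"]);t=np.array(c["t"])
    r,cc=pix; p=np.linalg.inv(K)@np.array([cc,r,1.])*d
    return R.T@(p-t)
def at_z(cam,pix,z):
    c=viewer.get_calibration(cam);K=np.array(c["camera_matrix"]);R=np.array(c["R"]);t=np.array(c["t"])
    r,cc=pix; v=R.T@np.linalg.inv(K)@np.array([cc,r,1.]); o=-R.T@t
    return o+v*(z-o[2])/v[2]
def save(n,im): cv2.imwrite("pics/"+n+".png",im[:,:,::-1])
E
python3 - <<'E'
from h import *
s=status.get_obs();print(s["clock"],s["eef_pos"],s["tool_rot"])
im,d=viewer.camera("top");save("top1",im)
for l in ["ledge_end","fence_face","scribed_line","corner_lead","corner_trail","blank","dapping_block"]:
    for o in viewer.spot_point("top",l)[:4]:
        z={"ledge_end":.08,"fence_face":.08,"scribed_line":.086,"corner_lead":.08,"corner_trail":.08}.get(l,.08)
        print(l,round(o["p"],2),np.round(o["pixel"],1),np.round(at_z("top",o["pixel"],z),4))
im,d=viewer.camera("scene");save("scene1",im)
E
```

```text
0.0 [ 0.15414585 -0.4749869   0.23840188] [ 9.87715649e-01  1.56258333e-01 -1.67141554e-04 -1.04956667e-03]
ledge_end 0.76 [241.8 244.2] [0.574  0.2121 0.08  ]
fence_face 0.74 [219.4 311.1] [0.6293 0.0383 0.08  ]
fence_face 0.59 [227.6 348.6] [ 0.6051 -0.0582  0.08  ]
scribed_line 0.84 [318.4 334.5] [ 0.3718 -0.016   0.086 ]
scribed_line 0.81 [248.4 308.6] [0.5516 0.0459 0.086 ]
scribed_line 0.65 [330.4 255.6] [0.346  0.1817 0.086 ]
scribed_line 0.23 [228.7 299.4] [0.6039 0.0688 0.086 ]
corner_lead 0.89 [324.1 286.2] [0.3605 0.1054 0.08  ]
corner_lead 0.56 [325.3 320.2] [0.3557 0.0202 0.08  ]
corner_trail 0.94 [230.7 346.1] [ 0.5971 -0.0515  0.08  ]
corner_trail 0.91 [287.7 323.5] [0.4503 0.0099 0.08  ]
corner_trail 0.88 [378.9 248.4] [0.2278 0.2001 0.08  ]
blank 0.96 [311.7 332.2] [ 0.3891 -0.0107  0.08  ]
blank 0.84 [248.1 326. ] [0.5525 0.0013 0.08  ]
blank 0.66 [345.3 249.5] [0.3097 0.1976 0.08  ]
blank 0.44 [279.2 495.6] [ 0.4625 -0.4252  0.08  ]
dapping_block 0.66 [238.7 398.3] [ 0.5728 -0.1849  0.08  ]
dapping_block 0.6 [169.9 307.6] [0.7638 0.0453 0.08  ]
dapping_block 0.34 [233.7 347.8] [ 0.589  -0.0557  0.08  ]
```

View pics/top1.png

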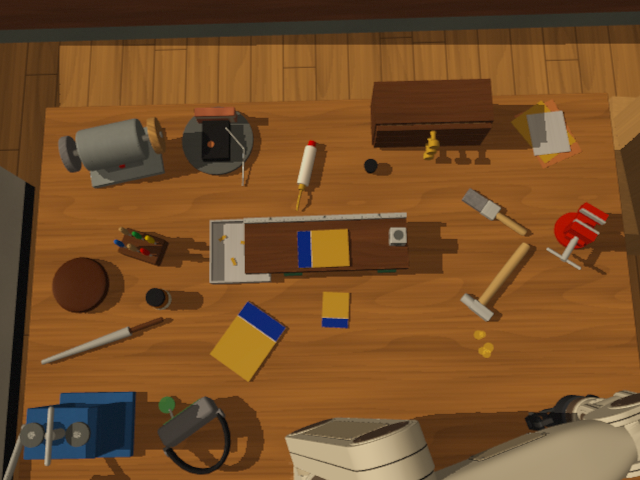

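View pics/scene1.png

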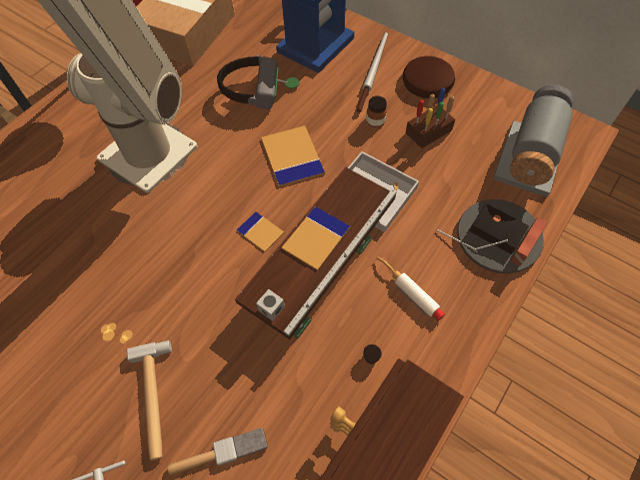

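The candidates in the top picture are (248,326), the plate on the ledge; (310,336), a small plate on the bench; and (340,249), a large plate on the bench. The ledge plate is the middle size and the only one on the stand, with its dye toward the tray, so it fits. I'll go above it and confirm with a close-up.

Call:
{"method": "servo_tool", "body": {"commands": [[40, 0, 0, 0, 0.133], [40, 0, 0, 0, 0.133], [40, 33, -46, 0, 0], [40, 33, -46, 0, 0], [40, 33, -46, 0, 0], [40, 33, -46, 0, 0], [40, 33, -46, 0, 0], [40, 33, -46, 0, 0], [40, 33, -46, 0, 0], [40, 33, -46, 0, 0], [40, 33, -46, 0, 0], [40, 33, -46, 0, 0], [40, 0, 0, 0, 0]]}}

```text
clock: 2.08
eef_pos: [0.4636, 0.0027, 0.239]
tool_rot: [1.0, 0.027, 0.0, -0.0]
ft_force: [-0.9, -0.4, 0.6]
grip_width: 0.0396
grasp_force: 0.0
```

```bash
cat >> h.py <<'E'
from scipy.spatial.transform import Rotation as Ro
def wr_at_z(s,pix,z):
    c=viewer.get_calibration("wrist");K=np.array(c["camera_matrix"]);T=np.array(c["T_tool_cam"])
    x=(pix[1]-K[0,2])/K[0,0];y=(pix[0]-K[1,2])/K[1,1];th=np.hypot(x,y)
    v=np.array([x/th*np.sin(th),y/th*np.sin(th),np.cos(th)])
    R=Ro.from_quat(s["tool_rot"]).as_matrix()
    o=R@T[:3,3]+s["eef_pos"]; v=R@T[:3,:3]@v
    return o+v*(z-o[2])/v[2]
Z={"ledge_end":.08,"fence_face":.08,"scribed_line":.086,"corner_lead":.08,"corner_trail":.08,"blank":.08}
E
python3 - <<'E'
from h import *
s=status.get_obs();print(s["clock"],s["eef_pos"],s["tool_rot"],s["ft_force"])
im,d=viewer.camera("wrist");save("w1",im)
c=viewer.get_calibration("wrist");print(c)
for l in Z:
    for o in viewer.spot_point("wrist",l)[:3]:
        print(l,round(o["p"],2),np.round(o["pixel"],1),np.round(wr_at_z(s,o["pixel"],Z[l]),4))
E
```

```text
2.075 [0.46358938 0.00271348 0.23904313] [ 9.99635915e-01  2.69792130e-02  3.05883125e-04 -2.55644487e-04] [-0.88547769 -0.43520718  0.56984628]
{'camera_matrix': array([[371.64829954,   0.        , 318.69057882],
       [  0.        , 371.64829954, 237.71813369],
       [  0.        ,   0.        ,   1.        ]]), 'T_tool_cam': array([[ 6.34164832e-04, -9.57669072e-01, -2.87870711e-01,
         7.31424884e-02],
       [ 9.99999409e-01,  3.53139292e-04,  1.02814864e-03,
        -9.35861080e-04],
       [-8.82967695e-04, -2.87871193e-01,  9.57668730e-01,
        -1.36105515e-01],
       [ 0.00000000e+00,  0.00000000e+00,  0.00000000e+00,
         1.00000000e+00]])}
fence_face 0.71 [ 19.1 287.2] [0.6257 0.0371 0.08  ]
scribed_line 0.82 [109.7 272.9] [0.5504 0.0434 0.086 ]
scribed_line 0.76 [281.4 332.3] [ 0.412  -0.0109  0.086 ]
scribed_line 0.57 [286.6 151.8] [0.3949 0.1528 0.086 ]
corner_lead 0.77 [ 51.7 234.3] [0.598  0.0777 0.08  ]
corner_lead 0.68 [293.3 299.2] [0.3964 0.0168 0.08  ]
corner_trail 0.95 [ 54.8 397.6] [ 0.6021 -0.0514  0.08  ]
corner_trail 0.61 [211.4 307.1] [0.4699 0.0132 0.08  ]
blank 0.71 [307.3 140.5] [0.3683 0.1715 0.08  ]
blank 0.68 [261.5 335.8] [ 0.4279 -0.013   0.08  ]
blank 0.64 [113.  316.2] [0.5494 0.0101 0.08  ]
```

View pics/w1.png

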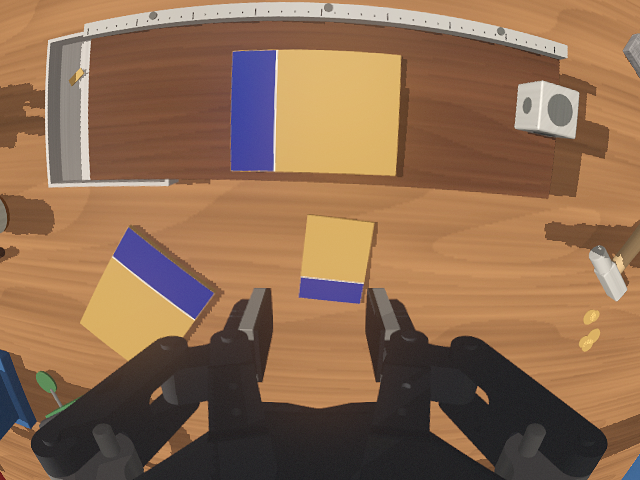

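```bash
python3 - <<'E'
from h import *
s=status.get_obs()
print("blank top corners LF,TF,TN,LN")
P={}
for n,p in dict(LF=(50,232),TF=(54.5,401.5),TN=(176,397.5),LN=(171,231)).items():
    P[n]=wr_at_z(s,p,.086);print(n,np.round(P[n],4))
print("sizes",np.linalg.norm(P["LF"]-P["TF"]),np.linalg.norm(P["TN"]-P["TF"]))
for n,p in dict(endfar=(37,91),endnear=(179,91),end2=(120,90),endout=(120,80)).items(): print(n,np.round(wr_at_z(s,p,.08),4))
for n,p in dict(f1=(33,150),f2=(20,250),f3=(20,350),f4=(30,440),f5=(56,560)).items(): print(n,np.round(wr_at_z(s,p,.08),4))
im,d=viewer.camera("wrist");top,_=viewer.camera("top")
a=cv2.resize(im[0:200,30:430],None,fx=2,fy=2,interpolation=cv2.INTER_CUBIC)
save("crop1",a)
c=cv2.resize(top[195:295,200:350],None,fx=5,fy=5,interpolation=cv2.INTER_CUBIC);save("crop2",c)
E
```

```text
blank top corners LF,TF,TN,LN
LF [0.5967 0.0728 0.086 ]
TF [ 0.5989 -0.0589  0.086 ]
TN [ 0.5016 -0.0616  0.086 ]
LN [0.4997 0.0706 0.086 ]
sizes 0.13173400923386847 0.09736371377931231
endfar [0.6234 0.2102 0.08  ]
endnear [0.4921 0.2083 0.08  ]
end2 [0.546  0.2073 0.08  ]
endout [0.5469 0.2191 0.08  ]
f1 [0.6184 0.148  0.08  ]
f2 [0.6234 0.0611 0.08  ]
f3 [ 0.6255 -0.018   0.08  ]
f4 [ 0.6261 -0.0918  0.08  ]
f5 [ 0.6278 -0.2123  0.08  ]
```

View pics/crop1.png

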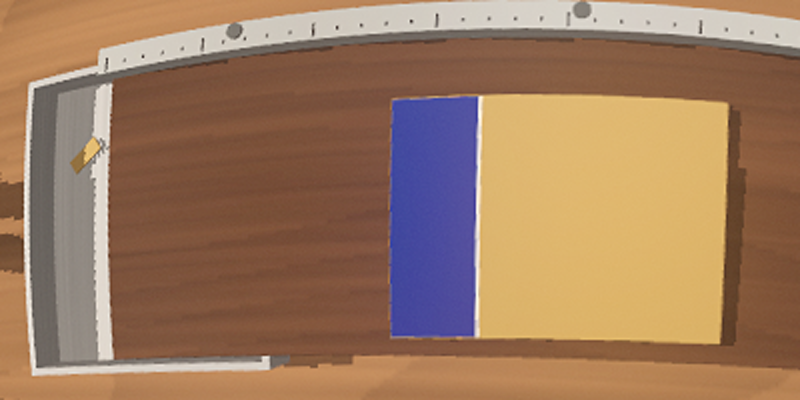

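View pics/crop2.png

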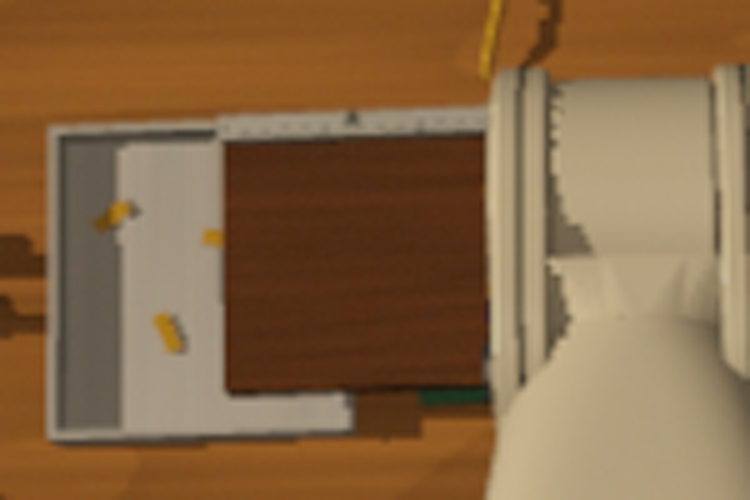

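Crop 1 shows the ledge plate measuring about 131×97 mm, so it is the middle-sized blank. Its dye faces the tray and it sits about 27 mm short of the fence. In crop 1 the ledge end is at x≈110, with the tray's sunlit floor beyond it. Crop 2 shows the same end at x≈225. Next I'll fit the stand's yaw and ledge end more precisely.

```bash
python3 - <<'E'
from h import *
im=cv2.imread("pics/top1.png").astype(float).sum(2)
def fit(cols,lo,hi,z,sign):
    P=[]
    for c in cols:
        g=sign*np.diff(im[lo:hi,c]);k=np.argmax(g)
        w=np.clip(g[max(0,k-1):k+2],0,None); r=lo+max(0,k-1)+(w*np.arange(len(w))).sum()/w.sum()+.5
        P.append(at_z("top",(r,c),z))
    P=np.array(P);
    for _ in range(3):
        p=np.polyfit(P[:,1],P[:,0],1);e=P[:,0]-np.polyval(p,P[:,1]);P=P[abs(e)<2*e.std()+1e-6]
    print("x=%.4f%+.4f y  rms %.4f n%d"%(p[1],p[0],e.std(),len(P)))
C=list(range(255,295))+list(range(352,385))
fit(C,210,220,.092,1)   # fence outer top edge
fit(C,215,226,.092,-1)  # fence inner top edge
fit(range(275,400),262,280,.08,1)
# ledge end from rows
for r in range(228,268,6):
    g=-np.diff(im[r,236:254]);k=np.argmax(g);print(r,np.round(at_z("top",(r,236+k+.5),.08),4))
s=status.get_obs()
w=cv2.imread("pics/w1.png").astype(float).sum(2)
for r in range(60,175,15):
    g=-np.diff(w[r,78:100]);k=np.argmax(g);print(r,78+k+.5,np.round(wr_at_z(s,(r,78+k+.5),.08),4))
E
```

```text
x=0.6379-0.0127 y  rms 0.0002 n65
x=0.6247-0.0119 y  rms 0.0002 n63
x=0.4779-0.0114 y  rms 0.0008 n111
228 [0.6106 0.2115 0.08  ]
234 [0.5946 0.2114 0.08  ]
240 [0.5787 0.2114 0.08  ]
246 [0.5629 0.2113 0.08  ]
252 [0.5472 0.2112 0.08  ]
258 [0.5315 0.2111 0.08  ]
264 [0.5158 0.2111 0.08  ]
60 89.5 [0.6017 0.2102 0.08  ]
75 88.5 [0.5877 0.2105 0.08  ]
90 88.5 [0.5738 0.2098 0.08  ]
105 87.5 [0.5601 0.2106 0.08  ]
120 87.5 [0.5464 0.2105 0.08  ]
135 88.5 [0.5326 0.2095 0.08  ]
150 88.5 [0.519  0.2099 0.08  ]
165 89.5 [0.5052 0.2095 0.08  ]
```

```bash
python3 - <<'E'
from h import *
s=status.get_obs()
im,d=viewer.camera("wrist")
c=viewer.get_calibration("wrist");K=np.array(c["camera_matrix"]);T=np.array(c["T_tool_cam"])
r,cc=np.mgrid[270:400,225:420]
x=(cc-K[0,2])/K[0,0];y=(r-K[1,2])/K[1,1];th=np.hypot(x,y)
dd=d[270:400,225:420]
P=np.stack([x/th*np.tan(th)*dd,y/th*np.tan(th)*dd,dd],-1).reshape(-1,3)@T[:3,:3].T+T[:3,3]
ok=(dd.ravel()>0)&(P[:,2]<.03);P=P[ok]
print(len(P),np.round(np.percentile(P[:,2],[50,90,97,99,99.8,100]),4))
t=P[P[:,2]>np.percentile(P[:,2],97)-.003]
for sg in (1,-1):
    q=t[t[:,1]*sg>0];print(np.round(q.min(0),4),np.round(q.max(0),4),len(q))
for o in viewer.spot_point("wrist","corner_trail")[:1]:print(o)
r0,c0=110,330;print("blank top z check",end=" ")
x=(c0-K[0,2])/K[0,0];y=(r0-K[1,2])/K[1,1];th=np.hypot(x,y);q=np.array([x/th*np.tan(th),y/th*np.tan(th),1])*d[r0,c0]
print(Ro.from_quat(s["tool_rot"]).as_matrix()@(T[:3,:3]@q+T[:3,3])+s["eef_pos"])
E
```

```text
9248 [-0.0341 -0.0082 -0.0015  0.0017  0.0041  0.0055]
[-0.0113  0.0189 -0.0045] [0.0114 0.0317 0.0055] 262
[-0.0108 -0.0332 -0.0045] [ 0.0114 -0.0204  0.0053] 269
{'pixel': [210.3, 300.8], 'p': 0.8}
blank top z check [ 0.55007407 -0.00517819  0.08736395]
```

Call:
{"method": "servo_tool", "body": {"commands": [[40, -2, -3, 0, 0.042], [40, 0, 0, 50, 0], [40, 0, 0, 50, 0], [40, 0, 0, 35, 0], [40, 0, 0, 12, 0], [40, 0, 0, 3.5, 0], [40, 0, 0, 0, 0]]}}

```text
clock: 3.5
eef_pos: [0.461, 0.0025, 0.09]
tool_rot: [1.0, 0.003, 0.001, 0.0]
ft_force: [0.0, 0.6, 0.4]
grip_width: 0.0398
grasp_force: 0.0
```

Call:
{"method": "servo_tool", "body": {"commands": [[40, 10, 0, 0, 0], [40, 8, 0, 0, 0], [40, 5, 0, 0, 0], [40, 5, 0, 0, 0], [40, 5, 0, 0, 0], [40, 5, 0, 0, 0], [40, 5, 0, 0, 0]]}}

```text
clock: 4.38
eef_pos: [0.5014, 0.0029, 0.0884]
tool_rot: [1.0, 0.003, -0.002, -0.0]
ft_force: [-4.4, -1.3, 1.8]
grip_width: 0.0399
grasp_force: 2.1
```

Call:
{"method": "servo_tool", "body": {"commands": [[40, 4, 0, 0, -0.006], [40, 4, 0, 0, 0], [40, 3, 0, 0, 0], [40, 2, 0, 0, 0], [40, 0, 0, 0, 0]]}}

```text
clock: 5.0
eef_pos: [0.5163, 0.0029, 0.0888]
tool_rot: [1.0, 0.006, 0.0, 0.0]
ft_force: [-1.2, -0.0, -0.4]
grip_width: 0.0403
grasp_force: 0.6
```

Call:
{"method": "servo_tool", "body": {"commands": [[40, 1, 0, 0, 0], [40, 1, 0, 0, 0], [40, 0, 0, 0, 0]]}}

```text
clock: 5.38
eef_pos: [0.5179, 0.003, 0.0888]
tool_rot: [1.0, 0.006, 0.0, 0.0]
ft_force: [-1.8, 0.0, -0.2]
grip_width: 0.0403
grasp_force: 1.0
```

Call:
{"method": "servo_tool", "body": {"commands": [[40, 1, 0, 0, 0], [40, 1, 0, 0, 0], [40, 0, 0, 0, 0]]}}

```text
clock: 5.75
eef_pos: [0.5182, 0.003, 0.0887]
tool_rot: [1.0, 0.006, -0.002, 0.0]
ft_force: [-6.6, 0.3, 3.5]
grip_width: 0.0401
grasp_force: 3.2
```

Call:
{"method": "servo_tool", "body": {"commands": [[40, 1, 0, 0, 0], [40, 1, 0, 0, 0], [40, 0, 0, 0, 0]]}}

```text
clock: 6.12
eef_pos: [0.5184, 0.003, 0.0885]
tool_rot: [1.0, 0.006, -0.003, 0.0]
ft_force: [-10.7, -0.1, 7.5]
grip_width: 0.0398
grasp_force: 5.3
```

Call:
{"method": "servo_tool", "body": {"commands": [[40, -19, 0, 0, 0], [40, 0, 0, -50, 0], [40, 0, 0, -30, 0], [40, 37, 51, 0, 0], [40, 37, 51, 0, 0], [40, 0, 0, 0, -0.1745], [40, 0, 0, 0, -0.1745], [40, 0, 0, 0, -0.1745], [40, 0, 0, 0, -0.1745], [40, 0, 0, 0, -0.1745], [40, 0, 0, 0, -0.1745], [40, 0, 0, 0, -0.1745], [40, 0, 0, 0, -0.1745], [40, 0, 0, 0, -0.1745], [40, 0, 0, 0, 0], [40, 0, 0, 0, 0]]}}

```text
clock: 8.12
eef_pos: [0.5781, -0.0976, 0.1692]
tool_rot: [0.704, 0.71, 0.0, 0.001]
ft_force: [-0.4, 0.4, -0.3]
grip_width: 0.0402
grasp_force: 0.0
```

```bash
python3 - <<'E'
from h import *
s=status.get_obs();print(s["clock"],s["eef_pos"],s["tool_rot"],Ro.from_quat(s["tool_rot"]).as_matrix()[:2,0])
im,d=viewer.camera("wrist");save("w2",im)
for l in Z:
    for o in viewer.spot_point("wrist",l)[:3]:
        print(l,round(o["p"],2),np.round(o["pixel"],1),np.round(wr_at_z(s,o["pixel"],Z[l]),4))
E
```

```text
8.125 [ 0.57811403 -0.0976388   0.16917123] [7.03896613e-01 7.10302008e-01 4.61091597e-04 6.35077311e-04] [-0.00905831  0.99995894]
ledge_end 0.36 [246.6 532.1] [ 0.7318 -0.0966  0.08  ]
fence_face 0.64 [ 35.2 395.3] [0.6231 0.0368 0.08  ]
scribed_line 0.93 [ 21.1 318.9] [0.5769 0.042  0.086 ]
scribed_line 0.93 [129.3  98.7] [ 0.433  -0.0166  0.086 ]
corner_lead 0.74 [95.5 80.5] [0.4138 0.009  0.08  ]
corner_trail 0.69 [179.  395.9] [ 0.6254 -0.053   0.08  ]
corner_trail 0.67 [ 90.2 166.6] [0.4817 0.0044 0.08  ]
blank 0.79 [130.4 121.6] [ 0.4478 -0.0189  0.08  ]
blank 0.56 [ 74.2 318.7] [0.5771 0.01   0.08  ]
```

View pics/w2.png

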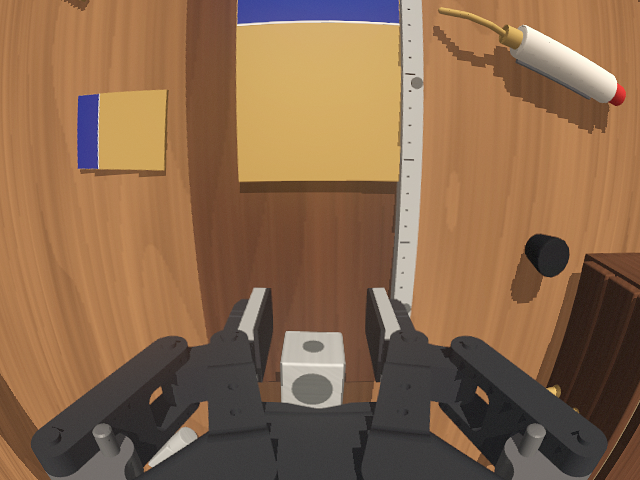

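The picture shows the blank's fence-side edge lying along the fence at column ~400. Its trailing edge is at row 182 and the line at row 21. The dapping block is clear of the fingers at (350,313). Descending behind the trailing edge.

Call:
{"method": "servo_tool", "body": {"commands": [[40, 0, 0, 40, 0], [40, 0, 0, 28, 0], [40, 0, 0, 9, 0], [40, 0, 0, 3.5, 0], [40, 6, 0, 0, 0], [40, 6, 0, 0, 0], [40, 4, 0, 0, 0], [40, 4, 0, 0, 0], [40, 4, 0, 0, 0], [40, 4, 0, 0, 0], [40, 4, 0, 0, 0]]}}

```text
clock: 9.85
eef_pos: [0.577, -0.0653, 0.0883]
tool_rot: [0.703, 0.711, -0.0, -0.0]
ft_force: [-0.4, 1.4, -0.4]
grip_width: 0.0395
grasp_force: 0.5
```

Call:
{"method": "servo_tool", "body": {"commands": [[40, 6, 0, 0, 0], [40, 7, 0, 0, 0], [40, 7, 0, 0, 0], [40, 7, 0, 0, 0], [40, 7, 0, 0, 0], [40, 7, 0, 0, 0], [40, 7, 0, 0, 0], [40, 7, 0, 0, 0], [40, 5, 0, 0, 0], [40, 3, 0, 0, 0]]}}

```text
clock: 11.1
eef_pos: [0.5762, -0.0022, 0.0883]
tool_rot: [0.703, 0.711, -0.0, -0.0]
ft_force: [-1.3, -3.0, -0.5]
grip_width: 0.0402
grasp_force: 1.5
```

Call:
{"method": "servo_tool", "body": {"commands": [[40, 5, 0, 0, 0], [40, 7, 0, 0, 0], [40, 7, 0, 0, 0], [40, 7, 0, 0, 0], [40, 7, 0, 0, 0], [40, 7, 0, 0, 0], [40, 7, 0, 0, 0], [40, 7, 0, 0, 0], [40, 7, 0, 0, 0], [40, 7, 0, 0, 0], [40, 7, 0, 0, 0], [40, 7, 0, 0, 0], [40, 5, 0, 0, 0], [40, 3, 0, 0, 0], [40, 0, 0, 0, 0]]}}

```text
clock: 12.98
eef_pos: [0.5752, 0.088, 0.0883]
tool_rot: [0.703, 0.711, 0.0, -0.0]
ft_force: [-1.9, -2.7, 0.1]
grip_width: 0.0399
grasp_force: 1.0
```

```bash
python3 - <<'E'
from h import *
s=status.get_obs();print(s["clock"],s["eef_pos"])
im,d=viewer.camera("wrist");save("w3",im)
for l in ["scribed_line","ledge_end","corner_trail","corner_lead"]:
    for o in viewer.spot_point("wrist",l)[:2]:
        print(l,round(o["p"],2),np.round(o["pixel"],1),np.round(wr_at_z(s,o["pixel"],Z[l]),4))
E
```

```text
12.975 [0.575153   0.08802849 0.08825664]
scribed_line 0.85 [ 42.5 318.7] [0.5736 0.195  0.086 ]
scribed_line 0.78 [108.5  18.2] [0.4333 0.1819 0.086 ]
corner_trail 0.92 [337.6 152. ] [0.4934 0.0665 0.08  ]
corner_trail 0.66 [281.9 431.1] [0.624  0.0992 0.08  ]
corner_lead 0.95 [320.6  60.5] [0.4353 0.0701 0.08  ]
corner_lead 0.94 [212.3  34. ] [0.4327 0.1302 0.08  ]
```

View pics/w3.png

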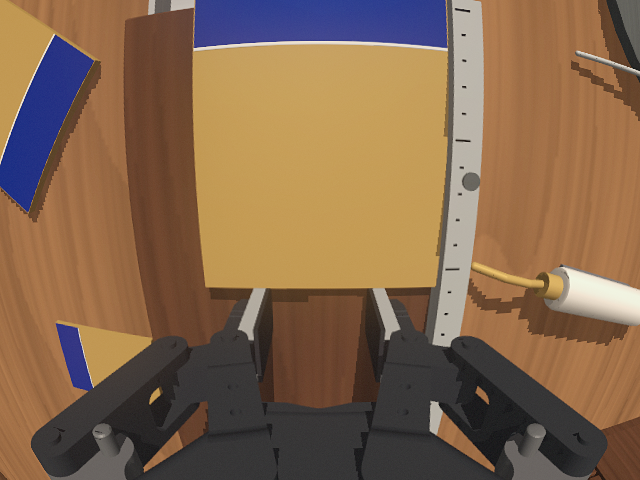

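The line is at row 42, the ledge end's visible part at rows 9–18 (columns 127–192), and the blank is still along the fence (column ~445). Comparing line and end in the same image.

```bash
python3 - <<'E'
from h import *
s=status.get_obs()
im=cv2.imread("pics/w3.png").astype(float).sum(2)
def yst(P): return P[1]+.012*(P[0]-.575)
for c in range(140,186,7):
    g=-np.diff(im[2:30,c]);k=np.argmax(g);P=wr_at_z(s,(2+k+.5,c),.08);print("end",c,2+k+.5,round(g[k]),np.round(P,4),round(yst(P),4))
for c in range(215,430,40):
    k=np.argmax(im[35:60,c]);P=wr_at_z(s,(35+k,c),.086);print("line",c,35+k,np.round(P,4),round(yst(P),4))
for c in range(215,430,70):
    g=-np.diff(im[275:300,c]);k=np.argmax(g);P=wr_at_z(s,(275+k+.5,c),.086);print("trail",c,275+k,round(yst(P),4))
E
```

```text
end 140 15.5 58 [0.4996 0.2143 0.08  ] 0.2134
end 147 14.5 62 [0.503  0.2142 0.08  ] 0.2134
end 154 13.5 126 [0.5063 0.2141 0.08  ] 0.2133
end 161 11.5 33 [0.5095 0.2145 0.08  ] 0.2137
end 168 11.5 35 [0.5127 0.214  0.08  ] 0.2133
end 175 9.5 178 [0.5158 0.2145 0.08  ] 0.2138
end 182 8.5 195 [0.5189 0.2145 0.08  ] 0.2138
line 215 46 [0.5354 0.1951 0.086 ] 0.1946
line 255 43 [0.5508 0.1952 0.086 ] 0.195
line 295 42 [0.5656 0.1952 0.086 ] 0.1951
line 335 41 [0.5803 0.1957 0.086 ] 0.1958
line 375 44 [0.5951 0.1952 0.086 ] 0.1955
line 415 46 [0.6104 0.1957 0.086 ] 0.1962
trail 215 287 0.0975
trail 285 288 0.0983
trail 355 287 0.0995
trail 425 286 0.1001
```

Call:
{"method": "servo_tool", "body": {"commands": [[40, 4, 0, 0, 0], [40, 5, 0, 0, 0], [40, 5, 0, 0, 0], [40, 3, 0, 0, 0], [40, 2, 0, 0, 0], [40, 1, 0, 0, 0], [40, 0, 0, 0, 0]]}}

```text
clock: 14.1
eef_pos: [0.5752, 0.1076, 0.0884]
tool_rot: [0.703, 0.711, 0.0, 0.0]
ft_force: [-0.4, -3.1, 1.5]
grip_width: 0.0403
grasp_force: 1.3
```

Call:
{"method": "servo_tool", "body": {"commands": [[40, -8, 0, 0, 0], [40, -8, 0, 0, 0], [40, 0, 0, -40, 0], [40, 0, 0, -40, 0], [40, 10, 0, -20, 0], [40, 50, 0, 0, 0], [40, 0, 0, 0, 0], [40, 0, 0, 0, 0]]}}

```text
clock: 15.1
eef_pos: [0.5742, 0.1512, 0.1879]
tool_rot: [0.703, 0.711, -0.0, -0.0]
ft_force: [-1.2, 0.1, -0.6]
grip_width: 0.0396
grasp_force: 0.0
```

```bash
python3 - <<'E'
from h import *
s=status.get_obs();print(s["clock"],s["eef_pos"])
im,d=viewer.camera("wrist");save("w4",im)
print([ (o["p"],o["pixel"],wr_at_z(s,o["pixel"],.086)) for o in viewer.spot_point("wrist","scribed_line")[:1]])
print([ (o["p"],o["pixel"],wr_at_z(s,o["pixel"],.08)) for o in viewer.spot_point("wrist","ledge_end")[:1]])
E
```

```text
15.1 [0.57422705 0.15118575 0.18788486]
[(0.6, [172.9, 95.1], array([0.41039193, 0.20088634, 0.086     ]))]
[]
```

View pics/w4.png

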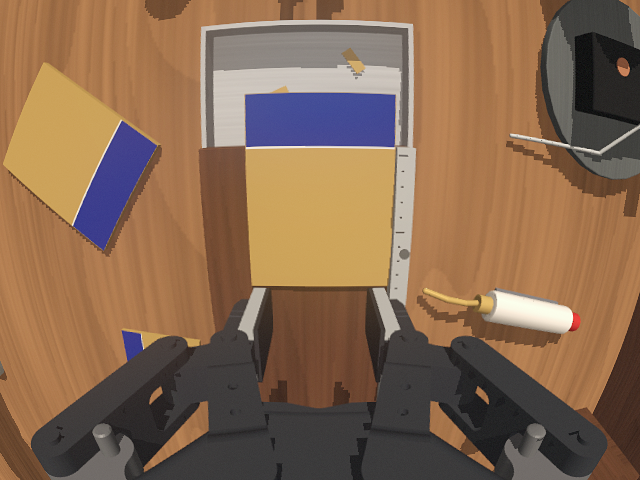

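The line (row 147) is about level with the ledge end (row 148, columns 203–243), and the blank is against the fence. Measuring what remains.

```bash
python3 - <<'E'
from h import *
s=status.get_obs()
im=cv2.imread("pics/w4.png").astype(float).sum(2)
def yst(P): return round(P[1]-.012*(P[0]-.575),4)
def edge(c,lo,hi,z,sg):
    g=sg*np.diff(im[lo:hi,c]);k=np.argmax(g);return lo+k+.5,yst(wr_at_z(s,(lo+k+.5,c),z))
for c in range(216,243,4):print("end",c,edge(c,138,160,.08,-1))
for c in range(400,413,4):print("fence end",c,edge(c,138,160,.092,1))
for c in range(255,390,25):
    k=np.argmax(im[138:156,c]);print("line",c,138+k,yst(wr_at_z(s,(138+k,c),.086)),"lead",edge(c,85,105,.086,-1),"trail",edge(c,278,295,.086,-1))
for r in range(160,290,25):
    row=im[r,385:402];print("gap row",r,row.astype(int).tolist())
E
```

```text
end 216 (np.float64(146.5), np.float64(0.2147))
end 220 (np.float64(146.5), np.float64(0.2146))
end 224 (np.float64(146.5), np.float64(0.2145))
end 228 (np.float64(145.5), np.float64(0.215))
end 232 (np.float64(145.5), np.float64(0.2149))
end 236 (np.float64(145.5), np.float64(0.2148))
end 240 (np.float64(145.5), np.float64(0.2147))
fence end 400 (np.float64(146.5), np.float64(0.2145))
fence end 404 (np.float64(156.5), np.float64(0.2082))
fence end 408 (np.float64(156.5), np.float64(0.2083))
fence end 412 (np.float64(147.5), np.float64(0.2141))
line 255 147 0.2136 lead (np.float64(93.5), np.float64(0.2483)) trail (np.float64(285.5), np.float64(0.1176))
line 280 147 0.2133 lead (np.float64(87.5), np.float64(0.2516)) trail (np.float64(285.5), np.float64(0.1178))
line 305 147 0.2131 lead (np.float64(92.5), np.float64(0.2481)) trail (np.float64(285.5), np.float64(0.1179))
line 330 147 0.213 lead (np.float64(92.5), np.float64(0.248)) trail (np.float64(285.5), np.float64(0.1179))
line 355 147 0.2132 lead (np.float64(92.5), np.float64(0.2483)) trail (np.float64(285.5), np.float64(0.1178))
line 380 148 0.2129 lead (np.float64(93.5), np.float64(0.2482)) trail (np.float64(285.5), np.float64(0.1175))
gap row 160 [467, 468, 468, 464, 466, 466, 465, 467, 470, 453, 311, 341, 535, 581, 570, 570, 572]
gap row 185 [468, 463, 462, 465, 464, 466, 468, 471, 367, 285, 292, 515, 578, 571, 574, 564, 551]
gap row 210 [469, 463, 465, 465, 466, 470, 410, 307, 289, 347, 494, 574, 569, 565, 567, 567, 567]
gap row 235 [461, 461, 463, 458, 465, 469, 431, 268, 389, 583, 567, 566, 566, 562, 564, 562, 568]
gap row 260 [460, 461, 464, 466, 400, 283, 312, 463, 569, 560, 560, 549, 430, 431, 460, 565, 560]
gap row 285 [419, 422, 315, 284, 270, 466, 545, 554, 555, 552, 553, 553, 551, 557, 553, 551, 553]
```

Call:
{"method": "servo_tool", "body": {"commands": [[40, -57, 0, 0, 0], [40, 0, 0, 50, 0], [40, 0, 0, 35, 0], [40, 0, 0, 11, 0], [40, 0, 0, 3.5, 0], [40, 5, 0, 0, 0], [40, 4, 0, 0, 0], [40, 3, 0, 0, 0], [40, 2, 0, 0, 0], [40, 2, 0, 0, 0], [40, 2, 0, 0, 0], [40, 0, 0, 0, 0]]}}

```text
clock: 16.75
eef_pos: [0.5753, 0.1121, 0.0891]
tool_rot: [0.703, 0.711, 0.0, 0.0]
ft_force: [0.3, -5.2, 3.7]
grip_width: 0.04
grasp_force: 2.3
```

Call:
{"method": "servo_tool", "body": {"commands": [[40, 1, 0, 0, 0], [40, 1, 0, 0, 0], [40, 0, 0, 0, 0]]}}

```text
clock: 17.12
eef_pos: [0.5753, 0.1141, 0.0891]
tool_rot: [0.703, 0.711, -0.0, 0.0]
ft_force: [0.9, -5.6, 3.1]
grip_width: 0.0402
grasp_force: 2.5
```

Call:
{"method": "servo_tool", "body": {"commands": [[40, -8, 0, 0, 0], [40, -8, 0, 0, 0], [40, 0, 0, -40, 0], [40, 0, 0, -40, 0], [40, 0, 0, 0, 0.1745], [40, 0, 0, 0, 0.1745], [40, 0, 0, 0, 0.1745], [40, 0, 0, 0, 0.1745], [40, 0, 0, 0, 0.1745], [40, 0, 0, 0, 0.1745], [40, 0, 0, 0, 0.1745], [40, 0, 0, 0, 0.1745], [40, 0, 0, 0, 0.1745], [40, -39, -40, 0, 0], [40, -39, -40, 0, 0], [40, 0, 0, 0, 0]]}}

```text
clock: 19.12
eef_pos: [0.4951, 0.0892, 0.1718]
tool_rot: [0.997, 0.07, -0.005, -0.033]
ft_force: [0.9, 0.1, 0.1]
grip_width: 0.0398
grasp_force: 0.0
```

Call:
{"method": "servo_tool", "body": {"commands": [[40, 0, 0, 0, 0], [40, 0, 0, 0, 0]]}}

```text
clock: 19.38
eef_pos: [0.4993, 0.0888, 0.1723]
tool_rot: [0.997, 0.069, -0.003, -0.033]
ft_force: [0.1, -0.8, -0.5]
grip_width: 0.0404
grasp_force: 0.0
```

```bash
python3 - <<'E'
from h import *
s=status.get_obs();print(s["clock"],s["eef_pos"],s["tool_rot"],s["joint_pos"],s["joint_vel"],s["ft_force"])
E
```

```text
19.375 [0.49929696 0.08883632 0.17229416] [ 0.9970516   0.06933328 -0.00257102 -0.03277805] [ 0.13777781  0.29428412 -0.10348361  1.17368235  0.06576607  3.14049587] [0.00035284 0.00369956 0.00072555 0.00119406 0.00066933 0.00065698] [ 0.12477376 -0.81575611 -0.52292964]
```

Joint 6 ran into its limit, so I'll turn the other way and use the half-turn equivalent.

Call:
{"method": "servo_tool", "body": {"commands": [[40, 0, 0, 0, -0.1745], [40, 0, 0, 0, -0.1745], [40, 0, 0, 0, -0.1745], [40, 0, 0, 0, -0.1745], [40, 0, 0, 0, -0.1745], [40, 0, 0, 0, -0.1745], [40, 0, 0, 0, -0.1745], [40, 0, 0, 0, -0.1745], [40, 0, 0, 0, -0.1745], [40, 0, 0, 0, -0.1745], [40, 0, 0, 0, -0.1745], [40, 0, 0, 0, -0.1745], [40, 0, 0, 0, -0.1745], [40, 0, 0, 0, -0.1745], [40, 0, 0, 0, -0.1745], [40, 0, 0, 0, -0.1745], [40, 0, 0, 0, 0]]}}

```text
clock: 21.5
eef_pos: [0.4989, 0.0888, 0.172]
tool_rot: [0.106, 0.994, 0.032, -0.009]
ft_force: [0.2, 0.6, -0.4]
grip_width: 0.04
grasp_force: 0.0
```

```bash
python3 - <<'E'
from h import *
s=status.get_obs();R=Ro.from_quat(s["tool_rot"]).as_matrix();print(s["clock"],s["eef_pos"],np.round(R,4).tolist(),np.round(s["joint_pos"],3))
print("yaw",np.arctan2(R[1,0],R[0,0]))
E
```

```text
21.5 [0.4989498  0.08879069 0.17202753] [[-0.9773, 0.2115, -0.0106], [0.2104, 0.9755, 0.0648], [0.024, 0.0611, -0.9978]] [ 0.138  0.295 -0.104  1.174  0.066  0.351]
yaw 2.929530413931682
```

Call:
{"method": "servo_tool", "body": {"commands": [[0, 0, 0, 0, -0.112], [0, 0, 0, 0, -0.112], [0, 7, 47, 0, 0], [0, 2, 48, 0, 0], [0, 0, 0, 40, 0], [0, 0, 0, 20, 0], [0, 0, 0, 10, 0], [0, 0, 0, 0, 0]]}}

```text
clock: 22.5
eef_pos: [0.4872, 0.1879, 0.1082]
tool_rot: [-0.006, 0.999, 0.032, -0.006]
ft_force: [-0.0, 0.6, 0.1]
grip_width: 0.0001
grasp_force: 0.0
```

```bash
python3 - <<'E'
from h import *
s=status.get_obs();R=Ro.from_quat(s["tool_rot"]).as_matrix();print(s["clock"],s["eef_pos"],np.round(R,4).tolist(),s["grip_width"],np.round(s["joint_pos"],3))
im,d=viewer.camera("wrist")
c=viewer.get_calibration("wrist");K=np.array(c["camera_matrix"]);T=np.array(c["T_tool_cam"])
r,cc=np.mgrid[270:420,270:370]
x=(cc-K[0,2])/K[0,0];y=(r-K[1,2])/K[1,1];th=np.hypot(x,y);dd=d[270:420,270:370]
P=np.stack([x/th*np.tan(th)*dd,y/th*np.tan(th)*dd,dd],-1).reshape(-1,3)@T[:3,:3].T+T[:3,3]
P=P[(dd.ravel()>0)&(P[:,2]<.014)];t=P[P[:,2]>-.002]
print(len(t),t.min(0),t.max(0),np.percentile(P[:,2],[97,99]))
W=t@R.T+s["eef_pos"];print("tip world z min",W[:,2].min(),np.percentile(W[:,2],2))
E
```

```text
22.5 [0.48715692 0.18789153 0.10818223] [[-0.9999, -0.0117, -0.0117], [-0.0125, 0.9978, 0.0644], [0.0109, 0.0645, -0.9979]] 6.568925383045926e-05 [ 0.332  0.371 -0.173  1.016  0.065  0.32 ]
241 [ 0.00643639 -0.01142455 -0.00199734] [0.01193165 0.01365462 0.0043029 ] [-0.00335499 -0.00020089]
tip world z min 0.10375258649185286 0.10443256588119468
```

Call:
{"method": "servo_tool", "body": {"commands": [[0, 0, 0, 10, 0], [0, 0, 0, 5, 0], [0, 0, 0, 2, 0], [0, -8, 0, 0, 0], [0, -7, 0, 0, 0], [0, -5, 0, 0, 0], [0, -3, 0, 0, 0], [0, -2, 0, 0, 0], [0, 0, 0, 0, 0]]}}

```text
clock: 23.68
eef_pos: [0.512, 0.1895, 0.0914]
tool_rot: [-0.007, 0.999, 0.032, -0.005]
ft_force: [0.5, 0.0, -0.3]
grip_width: -0.0004
grasp_force: 0.0
```

Call:
{"method": "servo_tool", "body": {"commands": [[0, -1, 0, 0, 0], [0, -1, 0, 0, 0], [0, -1, 0, 0, 0], [0, 0, 0, 0, 0]]}}

```text
clock: 24.18
eef_pos: [0.5151, 0.1896, 0.0914]
tool_rot: [-0.007, 0.999, 0.032, -0.005]
ft_force: [-0.1, 0.2, 0.2]
grip_width: 0.0003
grasp_force: 0.0
```

Call:
{"method": "servo_tool", "body": {"commands": [[0, -1, 0, 0, 0], [0, -1, 0, 0, 0], [0, 0, 0, 0, 0]]}}

```text
clock: 24.55
eef_pos: [0.5158, 0.1895, 0.0912]
tool_rot: [-0.007, 0.999, 0.032, -0.006]
ft_force: [-3.7, 0.4, 2.4]
grip_width: -0.0002
grasp_force: 2.3
```

Call:
{"method": "servo_tool", "body": {"commands": [[0, -1, 0, 0, 0], [0, -1, 0, 0, 0], [0, -1, 0, 0, 0], [0, 0, 0, 0, 0]]}}

```text
clock: 25.05
eef_pos: [0.5163, 0.1895, 0.0909]
tool_rot: [-0.007, 0.999, 0.032, -0.009]
ft_force: [-10.6, -0.2, 6.5]
grip_width: -0.0001
grasp_force: 5.6
```

Call:
{"method": "servo_tool", "body": {"commands": [[0, 12, 0, 0, 0], [0, 15, 0, 0, 0], [0, 0, 0, -50, 0], [0, 0, 0, -50, 0], [0, -55, 0, -10, 0], [0, -55, 0, 0, 0], [0, 0, 0, 0, 0], [0, 0, 0, 0, 0]]}}

```text
clock: 26.05
eef_pos: [0.6039, 0.1834, 0.1996]
tool_rot: [-0.007, 0.999, 0.032, -0.006]
ft_force: [0.4, 0.2, 1.1]
grip_width: -0.0002
grasp_force: 0.0
```

```bash
python3 - <<'E'
from h import *
s=status.get_obs();print(s["clock"],s["eef_pos"])
im,d=viewer.camera("wrist");save("w5",im)
E
```

```text
26.05 [0.60390734 0.18344895 0.19956383]
```

View pics/w5.png

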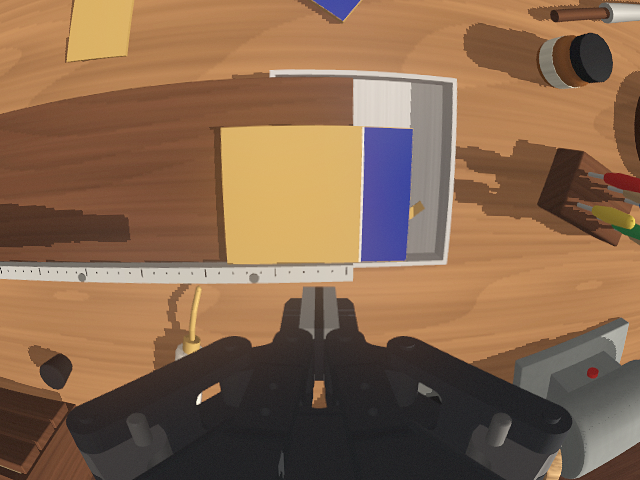

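The blank lies against the fence (row ~263). The line, at columns 361–364, stands past the ledge end (column 353, rows 80–125). Measuring the overhang.

```bash
python3 - <<'E'
from h import *
s=status.get_obs()
im=cv2.imread("pics/w5.png").astype(float).sum(2)
def st(P): return round(P[1]-.012*(P[0]-.575),4)
def e(r,lo,hi,sg,z):
    g=sg*np.diff(im[r,lo:hi]);k=np.argmax(g);return lo+k+.5,st(wr_at_z(s,(r,lo+k+.5),z))
for r in range(84,124,6):print("end",r,e(r,345,362,1,.08))
for r in range(268,280,4):print("fence end",r,e(r,345,360,-1,.092))
for r in range(135,255,20):
    k=np.argmax(im[r,355:370]);print("line",355+k,st(wr_at_z(s,(r,355+k),.086)),"lead",e(r,404,416,1,.086),"trail",e(r,214,234,1,.086))
for c in (230,250,290,320,345): # blank far edge & fence inner edge
    print(c,im[256:272,c].astype(int).tolist())
E
```

```text
end 84 (np.float64(352.5), np.float64(0.2148))
end 90 (np.float64(352.5), np.float64(0.2148))
end 96 (np.float64(352.5), np.float64(0.2148))
end 102 (np.float64(352.5), np.float64(0.2148))
end 108 (np.float64(352.5), np.float64(0.2149))
end 114 (np.float64(352.5), np.float64(0.2149))
end 120 (np.float64(352.5), np.float64(0.2149))
fence end 268 (np.float64(352.5), np.float64(0.2152))
fence end 272 (np.float64(345.5), np.float64(0.2103))
fence end 276 (np.float64(352.5), np.float64(0.2154))
line 363 0.2213 lead (np.float64(411.5), np.float64(0.2557)) trail (np.float64(220.5), np.float64(0.1252))
line 362 0.2208 lead (np.float64(411.5), np.float64(0.2561)) trail (np.float64(220.5), np.float64(0.1249))
line 362 0.2211 lead (np.float64(410.5), np.float64(0.256)) trail (np.float64(221.5), np.float64(0.125))
line 362 0.2214 lead (np.float64(409.5), np.float64(0.2559)) trail (np.float64(222.5), np.float64(0.1251))
line 361 0.2211 lead (np.float64(408.5), np.float64(0.256)) trail (np.float64(223.5), np.float64(0.125))
line 360 0.2209 lead (np.float64(406.5), np.float64(0.2554)) trail (np.float64(224.5), np.float64(0.1248))
230 [499, 499, 497, 495, 493, 506, 494, 332, 342, 344, 337, 461, 582, 601, 592, 597]
250 [502, 501, 500, 498, 499, 501, 503, 510, 389, 351, 338, 540, 606, 596, 599, 597]
290 [504, 501, 504, 505, 503, 512, 405, 354, 356, 344, 462, 580, 605, 606, 602, 525]
320 [503, 500, 503, 502, 505, 512, 412, 352, 352, 424, 551, 616, 610, 608, 611, 613]
345 [503, 501, 503, 502, 507, 512, 436, 368, 342, 530, 605, 545, 509, 507, 471, 471]
```

```bash
python3 -c "
from h import *
print(bot.job_done())"
```

```text
the job is handed in; nothing more can be done
None
```

The blank was pushed flat and square against the fence, with the scribed line measured 5–6 mm past the open end of the ledge; the job is handed in at about 26 s with the gripper clear of everything.

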